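Register handsets in a bonding fixture and start the cure

ROBOT

A 7-joint arm with a two-finger parallel gripper is mounted at the origin on the work surface. World frame = base frame: x ahead of the robot, y to its left, z up, the work surface at z = 0. Lengths are in mm, angles in rad, forces in N, time in s.
With the tool pointing down it reaches from about 425 to 1025 mm from the base axis. Payload 9.4 kg.
Tool frame: the origin (TCP) lies midway between the tips of the shut fingers; the grasp point (between the pads) lies 19 mm behind it; y points along the fingers, x is the direction in which the jaws open and shut, and the axes are right-handed (so a half turn about y gives the same grasp; the last joint's range is limited). The gripper opens to 93 mm and grips with 3 to 60 N. Pads are 15 mm wide; open, the fingers measure 128 mm over their backs; the gripper's body (75 mm by 188 mm) begins 65 mm behind the grasp point.
Start: joints at [-1.394, 0.599, -0.003, 1.599, 0.002, 0.943, -0.08], TCP at [182.041, 701.773, 218.618] pointing down, gripper open.
Joint ranges: [-2.57, 2.57], [-0.35, 1.97], [-1.29, 1.29], [0.11, 2.56], [-1.05, 4.19], [0.11, 1.86], [-2.63, 2.63]. Speed limits (rad/s): [2.22, 2.22, 3.01, 3.01, 3.14, 3.14, 3.14].

INTERFACE

Orientations are given as [roll, pitch, yaw] about the fixed x, y, z axes, in that order (R = Rz(yaw) Ry(pitch) Rx(roll)).
In Python, from bench import r, grab_frame, finish_job gives the robot as it stands.
- The arm moves only by the shell command python3 -m pendant 'ROWS' [OPENING] [FORCE]. ROWS is JSON, a list of rows, each a list of 4 numbers: the shift along the tool's x, y, z in units of 30 mm (1.0 is 30 mm), then the turn about the tool's y in units of 10 degrees (1.0 is 10 degrees). In form: [[tx, ty, tz, twist], ...]. A call has 1 to 5 rows; each row shifts and turns the commanded pose from where the row before left it, along the tool's axes as they then stand; what a row does not reach is not made up. A row lasts 1/8 s, in which the tool goes at most 62.5 mm and 10.7 degrees, less where a joint would pass 70% of its speed; a pose out of reach is approached as far as the arm can. A call is refused whole if a number of a shift passes 1 or a number of a turn 1, either way. A call with a gripper value outside its range is refused whole. OPENING is the gripper's target within -1 to 1 (fully open at 1, half-way at 0, shut at -1), set as the call begins (- or left out, the last holds). The fingers move at their own pace and stop on an object; FORCE is the grip in N (left out, the last holds). Time passes only in rows, so rows that do not move let the fingers close. It gives the time, the measured TCP pose, the force and the opening at its end, in the units of the state.
- r.read_state(): the state, without advancing time (a new reading comes with each control period).
- grab_frame(name): name is "scene" or "top" or "wrist"; returns a dict with "frame" (480x640x3 uint8, red, green, blue), "fovy" (degrees; the focal length in pixels is half the picture's height over the tangent of half this angle, whatever the lens; pixels are square), "cx", "cy" (the principal point, pixels), "k1" (the pictures are not rectified: a ray, as slopes to the right and down, at radius r is drawn at 1 + k1 r^2 times it, then the intrinsics apply), "rvec" (rotation vector, rad) and "tvec" (3), from world to camera coordinates, as OpenCV has them; the wrist camera has in their place "T_tool_cam" (4x4, takes a point from camera to tool coordinates, whose origin is the TCP and whose axes are the tool frame's). Camera axes: x right, y down, z forward; pixel columns grow to the right and rows downward; lengths in mm; the calibration is good to about 2 mm. A picture is of the moment at which its call begins: read the wrist's pose just before it. There is no depth.
- finish_job(): hands the job in, once; it reports no verdict.
The state is a dict: "time": time; "joint_pos": joint angles; "joint_vel": joint speeds; "tau": joint torques, N m; "eef_pos": TCP position; "orientation": TCP orientation; "contact_force": force on the tool from outside, world axes, zero at the start; "torque": the same for the moment, N m; "opening": finger opening in mm.
Only numpy, scipy, OpenCV 4.12 (cv2) and the standard library are available. Lean on these libraries where they do the work, as an engineer would, in place of code of your own. Each camera call takes 0.05 s, during which the arm holds its last target. There are 200 camera calls.

TASK

Lay every opened handset on the mat open side up in a nest of the bonding fixture, one to a nest (any nest), long side away from you, push it snugly against both orange stops, the one at its far end and the one along its left side, and then press that nest's blue strap down until it snaps shut. When all of them are strapped in, push the timer's lever over to start the cure; leave everything else on the bench where it is.

Things in the scene. Friction and masses are not known exactly. Their poses are not given: they have to be found in the camera images.
- fixture: Fixed aluminium bonding fixture on the 3 mm work mat: plate 220 x 400 x 10 mm (its top at z = 0.013), from x = -110 to +110 and y = -200 to +200 mm of its origin, which is on its underside. Its x points away from the robot (turned by its yaw), y left, z up. Three equal nests 130 mm apart along y, nest0 rightmost (lowest y), nest2 leftmost.
- nest0 (a point): Nest 0: where on the plate's top the underside centre of a registered handset lies; axes as the fixture's. In this frame the orange end stop's face is at x = +60 mm (40 wide, 8 high, 10 thick), the orange side stop's at y = +28 mm (90 long, centred on x = 0, 8 high, 8 thick). Right of a registered handset about 66 mm of plate is free, in front of it 35 mm.
- strap0 (a joint): Hinge of nest 0's blue strap, rad: 0 = standing open, 72 degrees up, held by a spring; 1.25 = shut, flat, pointing to -x, 2 mm above the handset. Pressing on its upper face takes about 5 N at the yellow pad, more nearer the hinge; past 1.07 the over-centre spring snaps it shut and holds it (about 4 N up at the free end reopens it); let go sooner, it springs open.
- strap0_tip (a point): Middle of strap 0's free end (yellow press pad on top, 109 to 142 mm from the hinge); moves with it. Hinge axis: along y at x = +90, z = +17 mm of the nest. Strap 156 mm long, 36 wide, 6 thick, centred on axis height. When shut, a lip reaches 8 mm down in front of the handset and one right of it, each with 2.5 mm play: it cannot shut on a handset off its stops.
- nest1 (a point): Nest 1: where on the plate's top the underside centre of a registered handset lies; axes as the fixture's. In this frame the orange end stop's face is at x = +60 mm (40 wide, 8 high, 10 thick), the orange side stop's at y = +28 mm (90 long, centred on x = 0, 8 high, 8 thick). Right of a registered handset about 66 mm of plate is free, in front of it 35 mm.
- strap1 (a joint): Hinge of nest 1's blue strap, rad: 0 = standing open, 72 degrees up, held by a spring; 1.25 = shut, flat, pointing to -x, 2 mm above the handset. Pressing on its upper face takes about 5 N at the yellow pad, more nearer the hinge; past 1.07 the over-centre spring snaps it shut and holds it (about 4 N up at the free end reopens it); let go sooner, it springs open.
- strap1_tip (a point): Middle of strap 1's free end (yellow press pad on top, 109 to 142 mm from the hinge); moves with it. Hinge axis: along y at x = +90, z = +17 mm of the nest. Strap 156 mm long, 36 wide, 6 thick, centred on axis height. When shut, a lip reaches 8 mm down in front of the handset and one right of it, each with 2.5 mm play: it cannot shut on a handset off its stops.
- nest2 (a point): Nest 2: where on the plate's top the underside centre of a registered handset lies; axes as the fixture's. In this frame the orange end stop's face is at x = +60 mm (40 wide, 8 high, 10 thick), the orange side stop's at y = +28 mm (90 long, centred on x = 0, 8 high, 8 thick). Right of a registered handset about 66 mm of plate is free, in front of it 35 mm.
- strap2 (a joint): Hinge of nest 2's blue strap, rad: 0 = standing open, 72 degrees up, held by a spring; 1.25 = shut, flat, pointing to -x, 2 mm above the handset. Pressing on its upper face takes about 5 N at the yellow pad, more nearer the hinge; past 1.07 the over-centre spring snaps it shut and holds it (about 4 N up at the free end reopens it); let go sooner, it springs open.
- strap2_tip (a point): Middle of strap 2's free end (yellow press pad on top, 109 to 142 mm from the hinge); moves with it. Hinge axis: along y at x = +90, z = +17 mm of the nest. Strap 156 mm long, 36 wide, 6 thick, centred on axis height. When shut, a lip reaches 8 mm down in front of the handset and one right of it, each with 2.5 mm play: it cannot shut on a handset off its stops.
- phone_silver: Loose opened handset with a silver frame: flat block 120 (x) x 56 (y) x 12 (z) mm, about 0.14 kg, black inside with battery and green board showing on top. Origin: centre of its underside. At the start it lies open side up on the mat (z = 0.003). May be absent.
- phone_red: Loose opened handset with a red frame: flat block 120 (x) x 56 (y) x 12 (z) mm, about 0.14 kg, black inside with battery and green board showing on top. Origin: centre of its underside. At the start it lies open side up on the mat (z = 0.003). May be absent.
- phone_teal: Loose opened handset with a teal frame: flat block 120 (x) x 56 (y) x 12 (z) mm, about 0.14 kg, black inside with battery and green board showing on top. Origin: centre of its underside. At the start it lies open side up on the mat (z = 0.003). May be absent.
- timer: Fixed grey cure timer box, 120 x 120 x 50 mm, on the mat; origin under its centre, x away from the robot (turned by its yaw). On its top a lever block 70 x 50 x 25 mm, 10 mm nearer the robot than the box's centre.
- start (a joint): Start lever of the timer, rad: 0 = off, leaning towards the robot (-x of the timer); 1.0 = on, leaning away (+x). Light friction; it stays where it is left. Turns about an axis along y, 72 mm above the timer's underside, 10 mm towards the robot from the centre.
- start_tip (a point): Centre of the lever's red ball, 26 mm across, 80 mm from the lever's axis.
- spool: Bystander, loose, to be left alone: white solder spool, 64 mm across, 41 mm tall. Origin: centre of its underside.
- flux: Bystander, loose, to be left alone: small amber flux bottle, 40 mm across, 90 mm tall. Origin: centre of its underside.
- driver: Bystander, loose, to be left alone: screwdriver lying down, 160 mm long. Origin: centre of its underside, handle end to -x.
- tweezers: Bystander, loose, to be left alone: black tweezers lying down, about 160 mm long, 6 mm high. Origin: centre of its underside.
- meter: Bystander, loose, to be left alone: blue multimeter lying face up, 170 x 85 x 35 mm. Origin: centre of its underside.
- tin: Bystander, loose, to be left alone: shallow open steel parts tin, 100 x 80 x 25 mm. Origin: centre of its underside.

How it is judged:
By the outcome, as a careful person would: the job done as asked, in the order asked, and still so for the second after the job is handed in, with the robot touching nothing.
Of phone_silver, phone_red, phone_teal only 2 to 3 are there at a start; the rules pass over those that are not, and their reading is None.
At some moment in a run one of phone_silver, phone_red, phone_teal may be knocked a few centimetres aside while the robot is not near it.
Once in a run the grip may slacken for a moment while it holds something.
It also fails if it takes over 210 s, if anything falls off the work surface, if the arm or the gripper's body presses on something with over 40 N, if the wrist force passes 120 N, or if a joint passes its speed limit or range.

## Working session

There is one attempt and no reset: what is moved stays moved. The work goes in short steps, Python scripts to look and compute and a shell command to move; the robot and the scene stay as the last step left them, time stands still between calls to the robot, and variables do not carry over. Pictures are saved under pics/ and viewed, about 12 in all and at most 16, crops included, and the job is handed in when it is done.

```bash
ls; mkdir -p pics
cat > h.py <<'E'
import numpy as np, cv2
from scipy.spatial.transform import Rotation as Ro
from bench import r, grab_frame, finish_job
def save(n,g): cv2.imwrite(f'pics/{n}.png',g['frame'][:,:,::-1])
def toolT():
    s=r.read_state(); T=np.eye(4); T[:3,:3]=Ro.from_euler('xyz',s['orientation']).as_matrix(); T[:3,3]=s['eef_pos']; return T
def cam(g,T=None):
    "returns R (cam->world), origin"
    if 'T_tool_cam' in g:
        M=T@np.array(g['T_tool_cam']); return M[:3,:3],M[:3,3]
    R=cv2.Rodrigues(np.array(g['rvec'],float))[0]; return R.T,-R.T@np.array(g['tvec'],float).ravel()
def K(g):
    f=240/np.tan(np.radians(g['fovy'])/2); return np.array([[f,0,g['cx']],[0,f,g['cy']],[0,0,1.]]),np.array([g['k1'],0,0,0,0.])
def cast(g,px,z,T=None):
    k,d=K(g); R,o=cam(g,T)
    u=cv2.undistortPointsIter(np.array(px,float).reshape(-1,1,2),k,d,None,None,(3,50,1e-9)).reshape(-1,2)
    v=np.c_[u,np.ones(len(u))]@R.T
    return o+v*((z-o[2])/v[:,2])[:,None]
def proj(g,P,T=None):
    k,d=K(g); R,o=cam(g,T); rv=cv2.Rodrigues(R.T)[0]
    return cv2.projectPoints(np.array(P,float).reshape(-1,1,3),rv,-R.T@o,k,d)[0].reshape(-1,2)
E
python3 - <<'E'
from h import *
print(r.read_state())
for n in('scene','top'):
    T=toolT(); g=grab_frame(n); save(n+'0',g); print({k:v for k,v in g.items() if k!='frame'}, cam(g,T)[1])
E
```

```text
pics
{'time': 0.0, 'joint_pos': array([-1.39368885,  0.60012744, -0.00252684,  1.60009643,  0.00180713,
        0.94287583, -0.07976354]), 'joint_vel': array([ 0.00058794, -0.0021077 , -0.00151095, -0.0016166 , -0.00105591,
        0.00053509, -0.00142201]), 'tau': array([-4.68676967e-05, -7.65062571e+01,  1.49750702e+00, -2.52355796e+01,
       -5.23075531e-02,  1.65081216e-02,  1.71226907e-04]), 'eef_pos': array([181.95261041, 701.31796439, 217.77046513]), 'orientation': array([-1.57094992e+00,  1.49734658e-03,  1.31707430e+00]), 'contact_force': array([-0.98242266, -0.23389739,  0.0415002 ]), 'torque': array([-0.04409546,  0.0242679 ,  0.00616807]), 'opening': 93.4157214896326}
{'fovy': 50.01295672442639, 'cx': 319.6710107458897, 'cy': 251.52972276891828, 'k1': -0.03689439508534883, 'rvec': array([ 1.78569936,  1.9145205 , -0.67298401]), 'tvec': array([ -23.99968285, -354.27311778, 1696.99909608])} [1318.65502139  136.0286354  1117.37930166]
{'fovy': 54.262403561381866, 'cx': 314.7676230456768, 'cy': 245.13144059388358, 'k1': -0.11907671716515825, 'rvec': array([ 2.11546603, -2.15063921,  0.17581878]), 'tvec': array([  65.77073732,  558.28045137, 1429.85595889])} [ 313.83897931   54.88660833 1502.9915072 ]
```

View pics/top0.png

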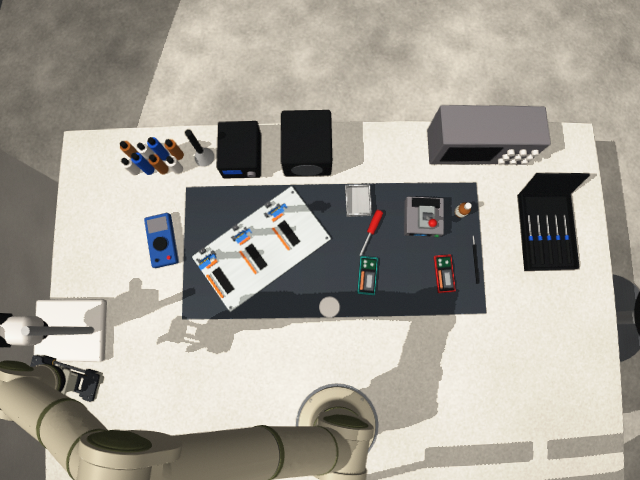

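View pics/scene0.png

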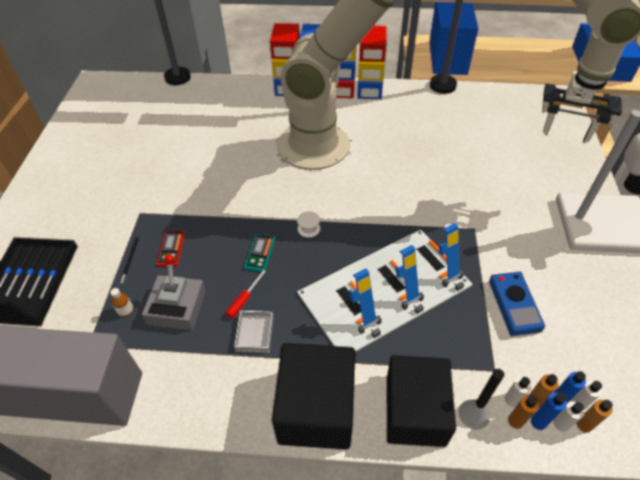

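The top view shows teal (368,275) and red (445,272) handsets and no silver one. The fixture is yawed (260,248), the timer is at (425,215), and the driver's tip is near the teal's far end. Now I'll measure them.

Run:
```python
from h import *
g=grab_frame('top'); f=g['frame']; hsv=cv2.cvtColor(f,cv2.COLOR_RGB2HSV)
H,S,V=[hsv[:,:,i].astype(int) for i in range(3)]
roi=np.zeros((480,640),np.uint8); cv2.fillConvexPoly(roi,np.array([[190,190],[474,186],[480,310],[186,315]]),1)
def comp(m,minA=20):
    n,l,s,c=cv2.connectedComponentsWithStats((m&(roi>0)).astype(np.uint8))
    return [(l==i).astype(np.uint8) for i in range(1,n) if s[i,4]>minA]
def rect(m,z,lbl):
    for c in comp(m):
        p=np.argwhere(c)[:,::-1]; w=cast(g,p,z)[:,:2].astype(np.float32)
        (x,y),(a,b),t=cv2.minAreaRect(w); 
        if a<b:a,b,t=b,a,t+90
        print(lbl,p.mean(0).round(),'ctr',round(x),round(y),'size',round(a),round(b),'long ang',round(t,1))
rect((V>130)&(S<60),13,'white')
rect((H>75)&(H<95)&(S>100)&(V>60),15,'teal')
rect(((H<8)|(H>172))&(S>130)&(V>80),15,'red')
rect((H>100)&(H<125)&(S>110)&(V>80),80,'blue')
rect((H>8)&(H<18)&(S>150)&(V>120),21,'orange')
rect((V>75)&(V<150)&(S<40),53,'grey')
c=cv2.resize(f[180:325,180:490],None,fx=2.58,fy=2.58,interpolation=cv2.INTER_CUBIC)
cv2.imwrite('pics/topcrop.png',c[:,:,::-1])
```

```text
white [358. 201.] ctr 710 -88 size 91 81 long ang 1.4
white [264. 248.] ctr 561 231 size 400 222 long ang 125.3
white [419. 221.] ctr 659 -305 size 117 117 long ang 86.4
white [441. 208.] ctr 684 -359 size 58 13 long ang 176.2
white [467. 206.] ctr 690 -452 size 24 17 long ang 89.4
white [425. 214.] ctr 655 -312 size 71 50 long ang 176.7
white [458. 212.] ctr 667 -420 size 39 23 long ang 34.8
white [365. 244.] ctr 566 -104 size 78 5 long ang 154.5
white [447. 278.] ctr 450 -367 size 39 16 long ang 3.9
white [369. 281.] ctr 446 -113 size 39 16 long ang 178.1
white [329. 306.] ctr 372 15 size 63 50 long ang 89.0
teal [367. 275.] ctr 465 -110 size 122 59 long ang 173.5
red [375. 221.] ctr 640 -140 size 84 25 long ang 152.0
red [432. 222.] ctr 633 -330 size 24 23 long ang 176.6
red [443. 272.] ctr 467 -358 size 121 59 long ang 3.8
blue [278. 210.] ctr 667 171 size 60 23 long ang 123.6
blue [242. 235.] ctr 590 281 size 55 24 long ang 126.7
blue [206. 261.] ctr 511 393 size 63 24 long ang 129.6
orange [463. 209.] ctr 678 -435 size 30 30 long ang 179.3
orange [277. 217.] ctr 659 177 size 36
[... 417 characters left out ...]
206.] ctr 683 220 size 191 18 long ang 124.8
grey [302. 200.] ctr 708 96 size 85 4 long ang 33.1
grey [353. 204.] ctr 696 -84 size 92 83 long ang 179.1
grey [423. 218.] ctr 648 -293 size 126 125 long ang 86.2
grey [318. 221.] ctr 635 44 size 80 2 long ang 35.2
grey [229. 230.] ctr 605 342 size 96 18 long ang 116.2
grey [363. 250.] ctr 546 -95 size 51 10 long ang 152.0
grey [202. 250.] ctr 552 410 size 31 14 long ang 135.3
grey [447. 278.] ctr 445 -356 size 53 27 long ang 4.0
grey [369. 281.] ctr 443 -110 size 53 27 long ang 173.4
grey [206. 307.] ctr 365 400 size 113 84 long ang 125.6
grey [242. 303.] ctr 382 285 size 91 6 long ang 122.5
grey [195. 300.] ctr 395 432 size 31 23 long ang 115.9
```

View pics/topcrop.png

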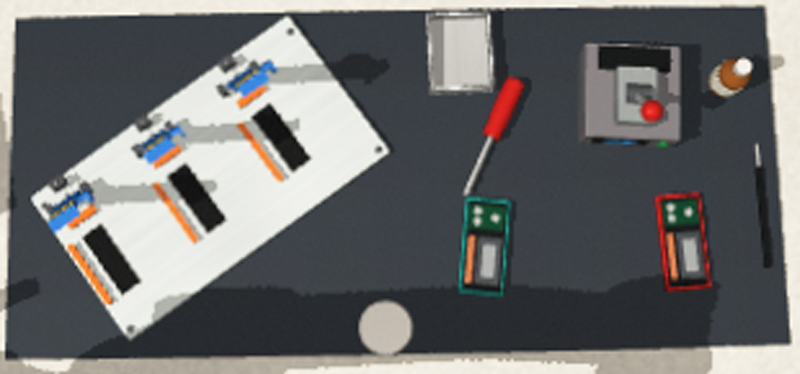

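```bash
p="python3 -m pendant"
python3 -m pendant '[[-0.6,-0.3,-1,0],[-0.6,-0.3,-1,0],[-0.6,0,-1,0],[-0.6,0,-1,0],[-0.6,0,-1,0]]' 1 20
python3 -m pendant '[[-0.6,0,-1,0],[-0.6,0,-1,0],[-0.6,0,-1,0],[-0.6,0,-1,0],[-0.6,0,-1,0]]'
python3 -m pendant '[[-0.6,0,-1,0],[-0.6,0,-1,0],[-0.6,0,-1,0],[-0.6,0,-0.8,0]]'
python3 -m pendant '[[-0.96,0,0,0],[-0.96,0,0,0],[-0.96,0,0,0],[-0.96,0,0,0],[-0.96,0,0,0]]'
python3 -m pendant '[[-0.96,0,0,0],[-0.96,0,0,0],[-0.96,0,0,0],[-0.96,0,0,0],[-0.96,0,0,0]]'
python3 -m pendant '[[-0.96,0,-0.1,-0.2],[-0.96,0,-0.2,-0.2],[-0.96,0,-0.2,-0.2],[-0.96,0,-0.2,-0.2],[0,0,0,0]]'
```

```text
time: 0.78
eef_pos: [305.3, 576.0, 236.4]
orientation: [-1.571, 0.0, 1.317]
contact_force: [0.4, -0.9, 0.1]
opening: 92.9
time: 1.4
eef_pos: [427.9, 451.3, 236.5]
orientation: [-1.571, 0.0, 1.317]
contact_force: [0.4, -0.3, 0.3]
opening: 92.9
time: 1.9
eef_pos: [520.4, 352.7, 236.4]
orientation: [-1.571, 0.0, 1.316]
contact_force: [0.6, -0.6, 0.4]
opening: 92.7
time: 2.52
eef_pos: [483.0, 213.6, 236.5]
orientation: [-1.571, 0.0, 1.317]
contact_force: [-0.4, -0.1, 0.0]
opening: 92.6
time: 3.15
eef_pos: [446.8, 74.2, 236.6]
orientation: [-1.571, -0.0, 1.317]
contact_force: [0.1, -0.2, 0.3]
opening: 92.9
time: 3.78
eef_pos: [444.6, -43.5, 236.6]
orientation: [-1.571, 0.0, 1.453]
contact_force: [0.4, 0.7, -0.1]
opening: 92.8
```

```bash
python3 -m pendant '[[-0.7,0,0,0],[-0.7,0,0,0],[-0.7,0,-0.1,0],[0,0,0,0]]'
python3 - <<'E'
from h import *
T=toolT(); g=grab_frame('wrist'); save('w1',g); print(np.round(g['T_tool_cam'],3),g['fovy'])
print(proj(g,[[465,-110,15],[440,-107,15]],T))
E
```

```text
time: 4.28
eef_pos: [440.6, -104.9, 236.6]
orientation: [-1.571, 0.0, 1.455]
contact_force: [-0.5, 0.1, 0.3]
opening: 92.8
[[ 1.00000e+00  1.00000e-03 -0.00000e+00 -1.84000e-01]
 [ 0.00000e+00 -2.85000e-01  9.59000e-01 -1.66061e+02]
 [ 1.00000e-03 -9.59000e-01 -2.85000e-01  8.02040e+01]
 [ 0.00000e+00  0.00000e+00  0.00000e+00  1.00000e+00]] 70.96240183159316
[[318.38236687 230.5728673 ]
 [318.4428869  209.82317742]]
```

View pics/w1.png

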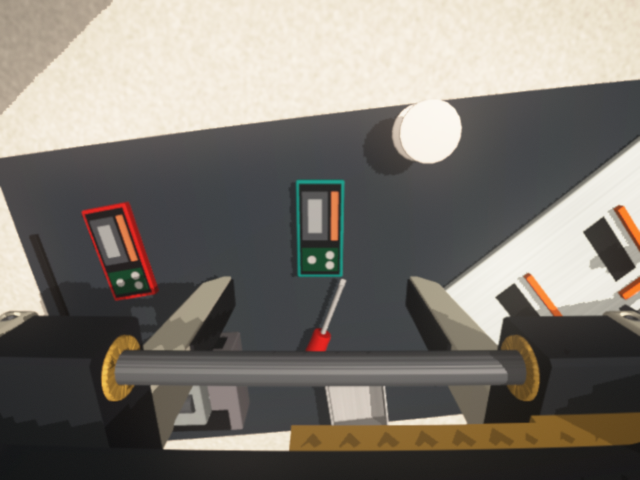

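The wrist view shows teal centred at (320,228) and square to the jaws. The driver tip is at (342,282), just past the handset's far end, the spool is at (427,131), and red is at (119,250).

```bash
cat >> h.py <<'E'
RNG={'teal':lambda H,S,V:(H>78)&(H<98)&(S>110)&(V>50),'red':lambda H,S,V:((H<6)|(H>174))&(S>140)&(V>70)}
def phone(g,col,T=None,z=15,pts=False):
    hsv=cv2.cvtColor(g['frame'],cv2.COLOR_RGB2HSV).astype(int)
    m=RNG[col](*[hsv[:,:,i] for i in range(3)]).astype(np.uint8)
    n,l,s,c=cv2.connectedComponentsWithStats(cv2.morphologyEx(m,cv2.MORPH_CLOSE,np.ones((3,3))))
    out=[]
    for i in range(1,n):
        if s[i,4]<60: continue
        w=cast(g,np.argwhere(l==i)[:,::-1],z,T)[:,:2].astype(np.float32)
        (x,y),(a,b),t=cv2.minAreaRect(w)
        if a<b:a,b,t=b,a,t+90
        out.append((round(x,1),round(y,1),round(a,1),round(b,1),round((t+90)%180-90,1)))
    return out
def fix(P,nest,o=(561.,231.),yaw=35.3):
    "world xy -> nest frame"
    c,s=np.cos(np.radians(yaw)),np.sin(np.radians(yaw)); n=np.array(o)+np.array([[c,-s],[s,c]])@[-15,-100+130*nest]
    d=np.atleast_2d(P)[:,:2]-n; return d@np.array([[c,-s],[s,c]])
E
python3 - <<'E'
from h import *
T=toolT(); g=grab_frame('wrist'); print(phone(g,'teal',T),phone(g,'red',T))
E
```

```text
[(463.8, -108.4, 119.5, 56.6, -6.6)] [(465.7, -354.7, 121.1, 62.0, 3.5), (615.9, -126.8, 37.5, 25.3, -27.4)]
```

```bash
python3 -m pendant '[[-0.03,1,-0.05,0],[0,1,0,0],[0,1,0,0],[0,1,0,0],[0,1,0,0]]'
python3 -m pendant '[[0,1,0,0],[0,1,0,0],[0,0.6,0,0],[0,0,0,0]]'
python3 -m pendant '[[0,0,0,0],[0,0,0,0],[0,0,0,0],[0,0,0,0],[0,0,0,0]]' -1 40
python3 -m pendant '[[0,0,0,0],[0,0,0,0],[0,0,0,0],[0,0,0,0],[0,0,0,0]]'
python3 -m pendant '[[0,-0.3,0,0],[0,-0.7,0,0],[0,-1,0,0],[0,-1,0,0],[0,-1,0,0]]'
```

```text
time: 5.0
eef_pos: [442.3, -104.2, 85.8]
orientation: [-1.571, -0.001, 1.458]
contact_force: [0.2, -0.1, -0.0]
opening: 92.4
time: 5.5
eef_pos: [441.9, -104.4, 8.1]
orientation: [-1.567, -0.001, 1.458]
contact_force: [-0.1, 0.1, -0.9]
opening: 93.1
time: 6.12
eef_pos: [442.6, -105.8, 9.5]
orientation: [-1.571, -0.0, 1.457]
contact_force: [0.1, 1.0, 5.9]
opening: 55.2
time: 6.75
eef_pos: [442.6, -105.8, 9.5]
orientation: [-1.571, -0.0, 1.457]
contact_force: [-0.6, -0.0, 6.6]
opening: 55.3
time: 7.38
eef_pos: [442.0, -105.8, 130.5]
orientation: [-1.57, -0.0, 1.456]
contact_force: [0.2, -0.8, -2.6]
opening: 55.2
```

```bash
python3 -m pendant '[[0,-1,0,-0.84],[0,-0.7,0,-0.84],[0,-0.7,0,-0.84],[0,-0.7,0,-0.84],[0,-0.4,0,-0.84]]'
python3 -m pendant '[[0.3,0,-0.9,0],[0.3,0,-0.9,0],[0.3,0,-0.9,0],[0.3,0,-0.9,0],[0.3,0,-0.9,0]]'
python3 -m pendant '[[0.3,0,-0.9,0],[0.3,0,-0.9,0],[0.3,0,-0.9,0],[0.3,0,-0.9,0],[0,0,0,0]]'
python3 - <<'E'
from h import *
T=toolT(); print(T[:3,3],r.read_state()['opening']); g=grab_frame('wrist'); save('w2',g)
hsv=cv2.cvtColor(g['frame'],cv2.COLOR_RGB2HSV).astype(int);H,S,V=[hsv[:,:,i] for i in range(3)]
m=((H>6)&(H<18)&(S>150)&(V>120)).astype(np.uint8)
n,l,s,c=cv2.connectedComponentsWithStats(m)
for i in range(1,n):
    if s[i,4]<80: continue
    w=cast(g,np.argwhere(l==i)[:,::-1],21,T)[:,:2].astype(np.float32); (x,y),ab,t=cv2.minAreaRect(w)
    print(c[i].round(),round(x,1),round(y,1),np.round(ab,1),round(t,1),[fix((x,y),k).round(1) for k in range(3)])
E
```

```text
time: 8.0
eef_pos: [442.2, -106.0, 235.5]
orientation: [-1.57, 0.0, 2.194]
contact_force: [0.3, -0.1, -2.1]
opening: 55.0
time: 8.62
eef_pos: [526.3, 9.6, 234.4]
orientation: [-1.569, -0.001, 2.189]
contact_force: [0.5, -0.5, -1.2]
opening: 55.2
time: 9.25
eef_pos: [593.7, 103.0, 234.0]
orientation: [-1.57, -0.001, 2.192]
contact_force: [0.2, 0.1, -2.0]
opening: 55.9
[593.6996958  103.04859666 234.04145737] 55.93967398362534
[368. 214.] 563.9 150.4 [29.6  6.9] 37.8 [array([[-29.2,  32.5]]), array([[-29.2, -97.5]]), array([[ -29.2, -227.5]])]
[476. 239.] 513.7 273.1 [89.   8.6] 35.6 [array([[  0.7, 161.7]]), array([[ 0.7, 31.7]]), array([[  0.7, -98.3]])]
[582. 239.] 438.3 379.3 [89.1 11.3] 35.9 [array([[  0.6, 291.9]]), array([[  0.6, 161.9]]), array([[ 0.6, 31.9]])]
[352. 303.] 665.9 205.0 [111.4  19.4] 33.2 [array([[85.6, 18.1]]), array([[  85.6, -111.9]]), array([[  85.6, -241.9]])]
[443. 289.] 583.7 283.7 [10.8 40.2] 35.4 [array([[ 64. , 129.9]]), array([[64. , -0.1]]), array([[  64. , -130.1]])]
[545. 289.] 509.8 389.3 [ 9.6 42.1] 35.2 [array([[ 64.6, 258.8]]), array([[ 64.6, 128.8]]), array([[64.6, -1.2]])]
```

View pics/w2.png

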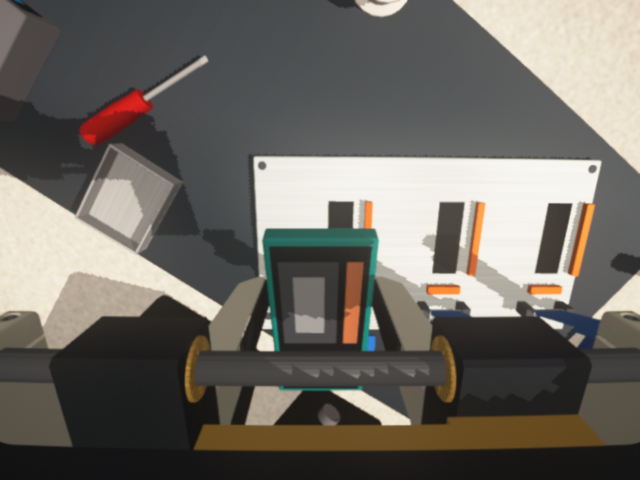

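The phone is held level. The plate's stops agree with the fixture estimate to about 1 mm (side stop at (0.7,31.8), end stop at (64,-0.1)). Lowering.

```bash
python3 -m pendant '[[0,1,0,0],[0,1,0,0],[0,1,0,0],[0,1,0,0],[0,1,0,0]]'
python3 -m pendant '[[0,1,0,0],[0,0.6,0,0],[0,0.3,0,0],[0,0,0,0],[0,0,0,0]]'
python3 -m pendant '[[0,0.1,0,0],[0,0.1,0,0],[0,0,0,0]]'
python3 -m pendant '[[0,0.05,0,0],[0,0.05,0,0],[0,0,0,0]]'
```

```text
time: 9.93
eef_pos: [592.7, 99.6, 83.7]
orientation: [-1.569, -0.0, 2.188]
contact_force: [0.3, -0.2, -1.5]
opening: 55.0
time: 10.55
eef_pos: [593.5, 100.7, 27.8]
orientation: [-1.571, -0.0, 2.189]
contact_force: [0.9, 0.7, 1.0]
opening: 55.0
time: 10.92
eef_pos: [594.3, 101.4, 21.7]
orientation: [-1.572, -0.0, 2.19]
contact_force: [3.9, 1.4, 5.0]
opening: 55.4
time: 11.3
eef_pos: [594.4, 101.5, 20.3]
orientation: [-1.573, 0.0, 2.19]
contact_force: [-0.2, 2.1, 22.7]
opening: 55.2
```

```bash
python3 -m pendant '[[0,-0.05,0,0],[0,0,-0.1,0],[0,0,-0.1,0],[0,0,0,0]]'
python3 -m pendant '[[0,0,-0.1,0],[0,0,0,0]]'
python3 -m pendant '[[0,0,-0.1,0],[0,0,0,0]]'
python3 -m pendant '[[0,0,-0.07,0],[0,0,0,0]]'
```

```text
time: 11.8
eef_pos: [594.1, 101.4, 20.3]
orientation: [-1.561, -0.001, 2.188]
contact_force: [-9.6, -6.4, 23.5]
opening: 55.0
time: 12.05
eef_pos: [594.5, 101.6, 20.2]
orientation: [-1.557, -0.002, 2.188]
contact_force: [-15.4, -8.4, 29.4]
opening: 55.2
time: 12.3
eef_pos: [596.8, 103.1, 20.2]
orientation: [-1.556, -0.002, 2.187]
contact_force: [-16.2, -9.2, 30.4]
opening: 55.7
time: 12.55
eef_pos: [598.0, 103.9, 20.2]
orientation: [-1.555, -0.002, 2.187]
contact_force: [-17.0, -10.0, 31.5]
opening: 55.0
```

```bash
python3 -m pendant '[[0,-0.1,0,0],[0,0,0,0]]'
python3 -m pendant '[[0,-0.05,0,0],[0,0,0,0]]'
python3 - <<'E'
from h import *
T=toolT(); g=grab_frame('wrist'); save('w3',g); print(phone(g,'teal',T,25)); print(fix(T[:3,3],0))
E
```

```text
time: 12.8
eef_pos: [604.2, 109.0, 22.3]
orientation: [-1.569, -0.001, 2.189]
contact_force: [-0.9, 1.1, -0.9]
opening: 55.2
time: 13.05
eef_pos: [604.7, 109.5, 23.8]
orientation: [-1.57, -0.001, 2.19]
contact_force: [-0.6, -1.0, -1.3]
opening: 55.4
[(601.5, 107.8, 77.5, 56.7, 36.2), (662.0, 151.5, 56.6, 23.1, -54.4)]
[[-19.5577415 -24.4592126]]
```

View pics/w3.png

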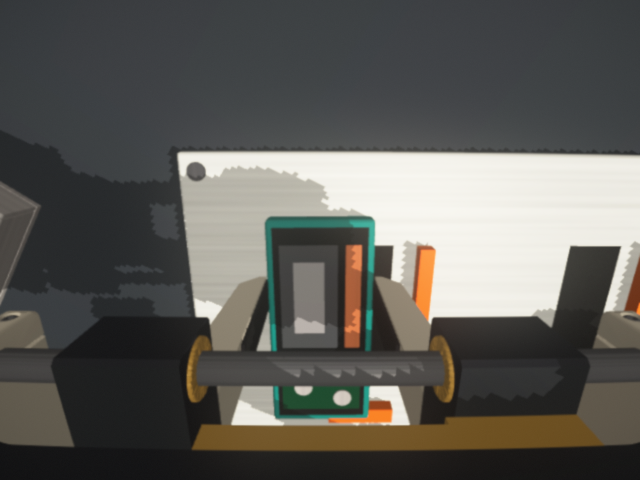

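```bash
python3 -m pendant '[[0,0,0.2,0],[0,0.07,0,0],[0,0,0,0]]'
python3 -m pendant '[[0,0,0,0],[0,0,0,0],[0,0,0,0],[0,0,0,0]]' 0.35 30
python3 -m pendant '[[0,-0.4,0,0],[0,-1,0,0],[0,-1,0,0],[0,0,0,0]]'
python3 - <<'E'
from h import *
T=toolT(); g=grab_frame('wrist'); save('w4',g); q=phone(g,'teal',T,25); print(q,[fix(p[:2],0) for p in q]); print(fix(T[:3,3],0))
E
```

```text
time: 13.48
eef_pos: [599.7, 105.7, 21.8]
orientation: [-1.57, -0.001, 2.19]
contact_force: [0.4, -0.3, -1.0]
opening: 55.1
time: 13.98
eef_pos: [600.1, 105.9, 22.1]
orientation: [-1.57, -0.001, 2.19]
contact_force: [0.1, -0.4, 1.3]
opening: 62.4
time: 14.48
eef_pos: [601.4, 106.1, 96.9]
orientation: [-1.574, 0.001, 2.189]
contact_force: [0.6, 0.6, -0.3]
opening: 62.7
[(613.4, 116.7, 118.2, 55.0, 35.8)] [array([[ -8.28351675, -23.56426606]])]
[[-24.19008003 -25.33438414]]
```

```bash
python3 -m pendant '[[-0.6,0,-0.2,0],[-0.6,0,-0.2,0],[-0.65,0,-0.07,0],[0,0,0,0],[0,0,0,0]]' -1 20
python3 -m pendant '[[0,1,0,0],[0,1,0,0],[0,0.45,0,0],[0,0.15,0,0],[0,0,0,0]]'
python3 -m pendant '[[0.2,0,0,0],[0.15,0,0,0],[0.15,0,0,0],[0.15,0,0,0],[0.15,0,0,0]]'
python3 -m pendant '[[0.1,0,0,0],[0.1,0,0,0],[0,0,0,0]]'
```

```text
time: 15.15
eef_pos: [643.2, 68.8, 93.5]
orientation: [-1.57, -0.001, 2.189]
contact_force: [0.6, 0.2, 0.5]
opening: 17.7
time: 15.78
eef_pos: [643.8, 69.1, 16.4]
orientation: [-1.571, -0.001, 2.19]
contact_force: [0.2, -0.4, 0.5]
opening: 0.3
time: 16.4
eef_pos: [630.1, 88.3, 16.3]
orientation: [-1.571, 0.0, 2.189]
contact_force: [2.0, -2.2, 2.3]
opening: 0.3
time: 16.77
eef_pos: [626.3, 93.4, 16.2]
orientation: [-1.571, -0.001, 2.19]
contact_force: [0.6, -1.7, 5.4]
opening: 0.9
```

```bash
python3 -m pendant '[[0.1,0,0,0],[0,0,0,0]]'
python3 -m pendant '[[0.1,0,0,0],[0,0,0,0]]'
python3 -m pendant '[[0.1,0,0,0],[0,0,0,0]]'
```

```text
time: 17.02
eef_pos: [624.7, 95.6, 16.2]
orientation: [-1.571, -0.0, 2.19]
contact_force: [1.7, -1.3, 5.4]
opening: 0.8
time: 17.27
eef_pos: [623.0, 98.0, 16.2]
orientation: [-1.571, -0.0, 2.189]
contact_force: [1.6, -3.0, 4.8]
opening: 0.1
time: 17.52
eef_pos: [621.3, 100.4, 16.2]
orientation: [-1.571, -0.0, 2.189]
contact_force: [1.9, -3.2, 5.3]
opening: 0.9
```

```bash
python3 -m pendant '[[0.07,0,0,0],[0,0,0,0]]'
python3 -m pendant '[[0.07,0,0,0],[0,0,0,0]]'
python3 - <<'E'
from h import *
T=toolT(); g=grab_frame('wrist'); save('w5',g); q=phone(g,'teal',T,25); print(q,[fix(p[:2],0) for p in q]); print(fix(T[:3,3],0))
E
```

```text
time: 17.77
eef_pos: [621.5, 101.4, 16.3]
orientation: [-1.572, 0.001, 2.189]
contact_force: [4.9, -5.0, 2.7]
opening: 0.6
time: 18.02
eef_pos: [621.2, 101.8, 16.7]
orientation: [-1.573, 0.003, 2.187]
contact_force: [8.0, -8.0, 5.7]
opening: 0.6
[(583.1, 124.7, 76.3, 54.6, 34.9)] [array([[-28.38962473,   0.47392068]])]
[[-10.54227109 -40.19257048]]
```

View pics/w5.png

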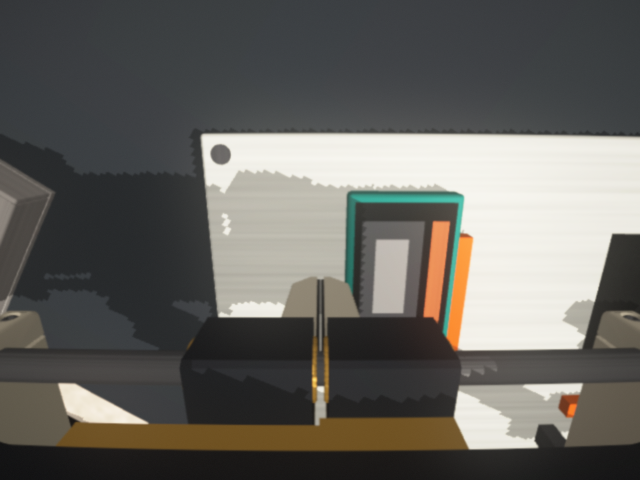

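Teal is flush on the side stop (edge against the orange at ~(462,240)). Next is the push from the front end.

```bash
python3 -m pendant '[[-0.3,0,0,0],[0,-0.7,0,0],[0,-0.8,0.4,0],[0.4,0,0.8,0],[0.6,0,0.8,0]]'
python3 -m pendant '[[0.65,0,0.8,0],[0,0,0,0],[0,0.7,0,0],[0,0.75,0,0],[0,0,0,0]]'
python3 -m pendant '[[0,0,-0.15,0],[0,0,-0.1,0],[0,0,-0.1,0],[0,0,0,0]]'
python3 -m pendant '[[0,0,-0.1,0],[0,0,-0.1,0],[0,0,0,0]]'
```

```text
time: 18.7
eef_pos: [556.2, 86.1, 60.8]
orientation: [-1.569, -0.002, 2.189]
contact_force: [0.1, 0.3, -0.4]
opening: 0.3
time: 19.32
eef_pos: [526.2, 88.4, 16.1]
orientation: [-1.568, -0.002, 2.19]
contact_force: [-0.2, -0.3, 1.2]
opening: 0.3
time: 19.82
eef_pos: [535.6, 94.6, 17.9]
orientation: [-1.571, -0.0, 2.19]
contact_force: [-0.5, -1.2, 0.2]
opening: 0.7
time: 20.2
eef_pos: [540.3, 98.1, 17.5]
orientation: [-1.57, -0.001, 2.19]
contact_force: [-0.0, -0.2, 0.8]
opening: 0.0
```

```bash
python3 -m pendant '[[0,0,-0.1,0],[0,0,-0.1,0],[0,0,0,0]]'
python3 -m pendant '[[0,0,-0.1,0],[0,0,0,0]]'
python3 -m pendant '[[0,0,-0.1,0],[0,0,0,0]]'
python3 -m pendant '[[0,0,-0.1,0],[0,0,0,0]]'
```

```text
time: 20.58
eef_pos: [545.1, 101.4, 17.5]
orientation: [-1.57, -0.001, 2.19]
contact_force: [-0.9, -0.7, -0.5]
opening: 0.2
time: 20.82
eef_pos: [547.6, 103.2, 17.5]
orientation: [-1.57, -0.001, 2.19]
contact_force: [-0.1, 0.6, -0.4]
opening: 0.5
time: 21.08
eef_pos: [549.9, 104.8, 17.5]
orientation: [-1.57, -0.001, 2.19]
contact_force: [-0.7, -0.3, 0.4]
opening: 0.4
time: 21.32
eef_pos: [549.9, 104.9, 17.3]
orientation: [-1.565, -0.001, 2.189]
contact_force: [-6.6, -4.4, 6.3]
opening: 0.3
```

```bash
python3 -m pendant '[[0,0,-0.07,0],[0,0,0,0]]'
python3 -m pendant '[[0,0,-0.05,0],[0,0,0,0]]'
python3 - <<'E'
from h import *
T=toolT(); g=grab_frame('wrist'); save('w6',g); q=phone(g,'teal',T,25); print(q,[fix(p[:2],0) for p in q]); print(fix(T[:3,3],0))
g=grab_frame('top'); q=phone(g,'teal',T,25); print(q,[fix(p[:2],0) for p in q]);print(phone(g,'red'))
E
```

```text
time: 21.58
eef_pos: [549.9, 104.9, 17.3]
orientation: [-1.561, -0.002, 2.188]
contact_force: [-9.9, -7.2, 9.5]
opening: 0.7
time: 21.82
eef_pos: [549.9, 104.9, 17.2]
orientation: [-1.559, -0.002, 2.188]
contact_force: [-12.9, -9.6, 12.8]
opening: 0.1
[(569.5, 89.0, 9.7, 5.2, -54.5)] [array([[-60.11861315, -20.8033276 ]])]
[[-66.87551798   3.52155394]]
[] []
[(639.2, -139.7, 83.0, 25.4, -25.6), (466.4, -358.1, 121.2, 58.8, 3.4)]
```

View pics/w6.png

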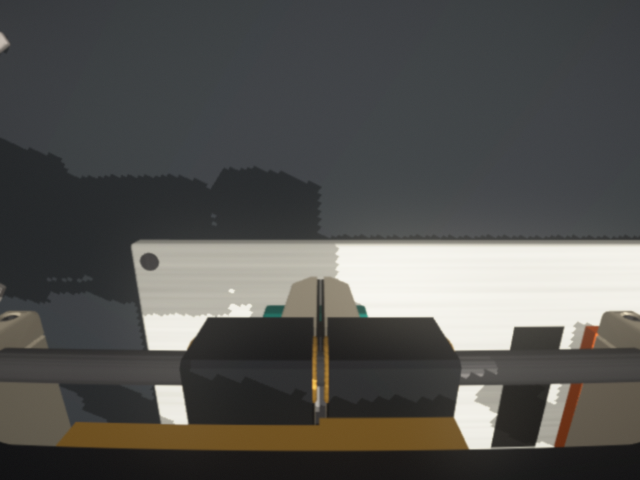

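```bash
python3 -m pendant '[[0,0,0.3,0],[0,0,0.3,0],[0,-1,0,0],[0,-1,0,0],[0,-1,0,0]]'
python3 -m pendant '[[0,-1,0.5,0],[0,-1,0.5,0],[0,-1,0.5,0],[0,-1,0,0],[0,0,0,0]]'
python3 - <<'E'
from h import *
T=toolT(); g=grab_frame('wrist'); save('w7',g); q=phone(g,'teal',T,25); print(q,[fix(p[:2],0) for p in q]); print(fix(T[:3,3],0))
def oc(z,rng):
    hsv=cv2.cvtColor(g['frame'],cv2.COLOR_RGB2HSV).astype(int);H,S,V=[hsv[:,:,i] for i in range(3)]
    n,l,s,c=cv2.connectedComponentsWithStats(((H>=rng[0])&(H<rng[1])&(S>140)&(V>100)).astype(np.uint8))
    for i in range(1,n):
        if s[i,4]<60: continue
        (x,y),ab,t=cv2.minAreaRect(cast(g,np.argwhere(l==i)[:,::-1],z,T)[:,:2].astype(np.float32)); print(c[i].round(),np.round(ab,1),round(t,1),fix((x,y),0).round(1))
oc(21,(5,18)); print('yellow'); oc(140,(19,34))
E
```

```text
time: 22.55
eef_pos: [540.9, 98.3, 108.5]
orientation: [-1.571, -0.001, 2.19]
contact_force: [-0.2, -0.3, 0.8]
opening: 0.3
time: 23.18
eef_pos: [505.4, 72.3, 229.6]
orientation: [-1.575, 0.001, 2.19]
contact_force: [-0.0, -0.2, -0.9]
opening: 0.4
[(565.2, 113.5, 52.4, 19.2, -54.5)] [array([[-49.47049299,   1.67683114]])]
[[-122.11433061    2.63672164]]
[448. 305.] [86.   9.5] 35.6 [[ -2.1 161.6]]
[549. 307.] [91.4 13.2] 35.4 [[  0.7 291.2]]
yellow
[326. 374.] [42.4  2.7] 35.8 [[0.9 9.2]]
[314. 377.] [49.5  3.7] 35.1 [[ 6.6 -2.2]]
[330. 425.] [16.5 18.7] 40.7 [[62.6 14. ]]
[349. 433.] [39.8 17.5] 58.3 [[72.9 30.3]]
[363. 428.] [10.7 20.3] 65.7 [[63.8 44.6]]
[115. 436.] [28.2 59.7] 37.3 [[  78.1 -199.9]]
[299. 434.] [29.2 25.3] 88.3 [[ 72.6 -17.8]]
```

View pics/w7.png

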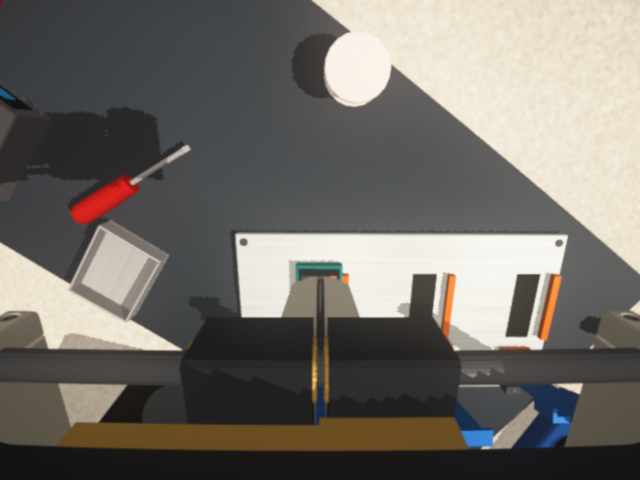

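```bash
python3 -m pendant '[[-0.1,0,-1,0],[0,0,-1,0],[0,0,-1,0],[0,0,-1,0],[0,0,-1,0]]'
python3 -m pendant '[[0,0,-1,0],[0,0,-0.9,0],[0,0,0,0],[0,0,0,0]]'
python3 -m pendant '[[0,1,0,0],[0,1,0,0],[0,0.85,0,0],[0,0,0,0]]'
python3 - <<'E'
from h import *
print(fix(toolT()[:3,3],0))
E
```

```text
time: 23.85
eef_pos: [628.4, 157.3, 225.6]
orientation: [-1.568, -0.001, 2.19]
contact_force: [0.3, -0.6, 0.1]
opening: 0.4
time: 24.35
eef_pos: [673.5, 189.1, 226.0]
orientation: [-1.568, -0.001, 2.19]
contact_force: [-0.5, -0.5, 1.2]
opening: 0.5
time: 24.85
eef_pos: [672.5, 188.5, 140.1]
orientation: [-1.566, -0.002, 2.189]
contact_force: [-0.1, -0.2, 0.4]
opening: 0.1
[[81.42520868  0.83284551]]
```

```bash
python3 -m pendant '[[0,0,0.5,0],[0,0,0.5,0],[0,0.1,0.45,0],[0,0.2,0.3,0],[0,0.2,0.3,0]]'
python3 -m pendant '[[0,0.25,0.26,0],[0,0.25,0.26,0],[0,0.28,0.21,0],[0,0.29,0.21,0],[0,0,0,0]]'
python3 -m pendant '[[0,0.32,0.16,0],[0,0.32,0.15,0],[0,0.34,0.1,0],[0,0.34,0.1,0],[0,0,0,0]]'
python3 - <<'E'
from h import *
print(fix(toolT()[:3,3],0))
E
```

```text
time: 25.48
eef_pos: [624.0, 153.6, 127.2]
orientation: [-1.571, -0.0, 2.19]
contact_force: [1.5, 0.5, 3.5]
opening: 0.2
time: 26.1
eef_pos: [601.0, 137.3, 94.2]
orientation: [-1.569, -0.001, 2.19]
contact_force: [1.2, 0.7, 4.3]
opening: 0.6
time: 26.72
eef_pos: [587.4, 128.4, 53.9]
orientation: [-1.567, -0.002, 2.19]
contact_force: [0.6, -0.9, 0.0]
opening: 0.4
[[-22.71667561   1.04857637]]
```

```bash
python3 -m pendant '[[0,0.3,0,0],[0,0.25,0,0],[0,0,0,0]]'
python3 -m pendant '[[0,0.1,0,0],[0,0,0,0]]'
python3 -m pendant '[[0,-1,0,0],[0,-1,0,0],[0,-1,0.7,0],[0,-1,0.9,0],[0,-1,0.9,0]]'
python3 -m pendant '[[0,-1,0.9,0],[0,0,0.9,0],[0,0,0.9,0],[0,0,0,0],[0,0,0,0]]'
python3 - <<'E'
from h import *
T=toolT(); g=grab_frame('scene'); f=g['frame'][200:360,80:500]; cv2.imwrite('pics/s1.png',cv2.resize(f,None,fx=1.9,fy=1.9,interpolation=cv2.INTER_CUBIC)[:,:,::-1])
g=grab_frame('wrist'); print(phone(g,'red',T),T[:3,3]); g=grab_frame('top'); print(phone(g,'red'))
E
```

```text
time: 27.1
eef_pos: [588.3, 128.8, 38.0]
orientation: [-1.569, -0.001, 2.19]
contact_force: [-0.5, 0.4, 0.5]
opening: 0.6
time: 27.35
eef_pos: [588.7, 128.8, 35.8]
orientation: [-1.57, -0.001, 2.19]
contact_force: [-0.6, 0.8, 1.1]
opening: 0.7
time: 27.98
eef_pos: [527.1, 84.8, 187.0]
orientation: [-1.57, -0.0, 2.19]
contact_force: [0.6, -0.7, -0.5]
opening: 0.6
time: 28.6
eef_pos: [462.7, 38.7, 216.3]
orientation: [-1.571, -0.0, 2.19]
contact_force: [-0.4, 0.4, -0.2]
opening: 0.3
[(489.5, -326.9, 63.7, 14.3, 3.7), (641.1, -139.6, 93.8, 26.3, -25.2)] [462.74399715  38.73334457 216.2572409 ]
[(639.7, -140.0, 84.5, 26.1, -24.7), (466.5, -358.0, 121.3, 59.0, 3.7)]
```

View pics/s1.png

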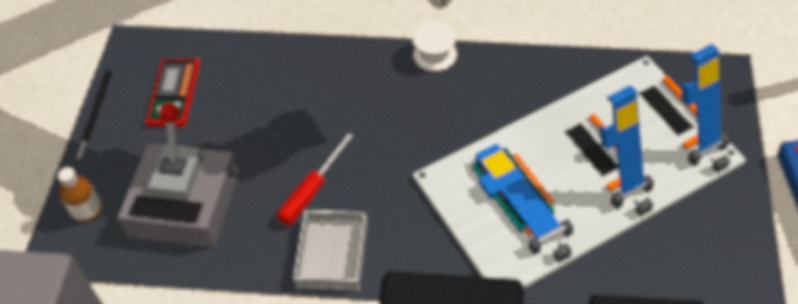

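Strap 0 is shut: it lies flat over teal in the crop at (520,190). Next is red, still at (466,-357).

```bash
python3 -m pendant '[[-0.9,0,0,0.8],[-0.9,0,0,0.8],[-0.9,0,0,0.8],[-0.9,0,0,0.8],[0,0,0,0]]' 1 20
python3 - <<'E'
from h import *
s=r.read_state(); print(s['eef_pos'],np.degrees(s['orientation']),s['joint_pos'])
E
```

```text
time: 29.38
eef_pos: [504.9, -60.9, 215.5]
orientation: [-1.57, 0.0, 1.629]
contact_force: [-0.3, 0.1, -0.2]
opening: 45.6
[504.94501473 -60.92110476 215.50467747] [-8.99349557e+01  2.20667961e-02  9.33101067e+01] [ 0.02755727  0.34678612 -0.02558225  2.09039869  0.01410555  0.70567112
  1.62131869]
```

```bash
python3 -m pendant '[[-0.97,0,0.25,0],[-0.97,0,0.25,0],[-0.97,0,0.25,0],[-0.97,0,0.25,0],[-0.97,0,0.25,0]]' 
python3 -m pendant '[[-0.97,0,0.25,0],[-0.97,0,0.25,0],[-0.97,0,0.25,0],[-0.97,0,0.25,0],[-0.97,0,0.25,0]]' 
python3 -m pendant '[[0,0,0,0],[0,0,0,0]]'
python3 - <<'E'
from h import *
T=toolT(); g=grab_frame('wrist'); print(phone(g,'red',T))
s=r.read_state(); print(s['eef_pos'],np.degrees(s['orientation']),s['joint_pos'])
E
```

```text
time: 30.0
eef_pos: [476.0, -206.6, 215.7]
orientation: [-1.57, -0.001, 1.635]
contact_force: [0.3, 1.4, -0.0]
opening: 91.8
time: 30.62
eef_pos: [447.7, -354.2, 215.6]
orientation: [-1.57, -0.001, 1.635]
contact_force: [0.3, -0.2, -0.9]
opening: 93.1
time: 30.88
eef_pos: [447.7, -353.1, 215.6]
orientation: [-1.57, -0.001, 1.634]
contact_force: [0.7, -0.3, 0.7]
opening: 93.0
[(464.9, -358.1, 119.9, 56.6, 3.5), (723.4, -257.0, 38.8, 25.8, -86.9)]
[ 447.7286014  -352.95621838  215.63850163] [-8.99491538e+01 -7.03155691e-02  9.36186526e+01] [ 0.55648388  0.41768809  0.01645836  1.96252559 -0.01032993  0.76289815
  2.21295874]
```

```bash
python3 -m pendant '[[-0.2,1,0.1,0],[0,1,0,0],[0,1,0,0],[0,1,0,0],[0,1,0,0]]'
python3 -m pendant '[[0,1,0,0],[0,0.6,0,0],[0,0.22,0,0],[0,0,0,0]]'
python3 -m pendant '[[0,0,0,0],[0,0,0,0],[0,0,0,0],[0,0,0,0],[0,0,0,0]]' -1 40
python3 -m pendant '[[0,0,0,0],[0,0,0,0],[0,0,0,0],[0,0,0,0]]'
python3 -m pendant '[[0,-0.3,0,0],[0,-0.7,0,0],[0,-1,0,0],[0,-1,0,0],[0,-1,0,0]]'
python3 -m pendant '[[0,-1,0,0],[0,-1,0,0],[0,-1,0,0],[0,-0.5,0,0],[0,0,0,0]]'
```

```text
time: 31.55
eef_pos: [445.2, -359.2, 65.1]
orientation: [-1.571, -0.001, 1.634]
contact_force: [0.2, 0.0, -0.2]
opening: 92.7
time: 32.05
eef_pos: [444.5, -360.5, 11.4]
orientation: [-1.57, -0.0, 1.632]
contact_force: [-1.0, -0.4, 0.4]
opening: 93.1
time: 32.67
eef_pos: [444.2, -360.6, 11.4]
orientation: [-1.57, -0.0, 1.631]
contact_force: [-1.3, -0.1, 3.5]
opening: 54.8
time: 33.17
eef_pos: [444.2, -360.7, 11.4]
orientation: [-1.57, -0.0, 1.631]
contact_force: [-0.5, 1.4, 5.7]
opening: 54.9
time: 33.8
eef_pos: [444.0, -360.7, 132.4]
orientation: [-1.57, -0.0, 1.631]
contact_force: [-0.0, 0.2, -1.1]
opening: 54.9
time: 34.42
eef_pos: [444.6, -361.0, 236.9]
orientation: [-1.571, 0.001, 1.631]
contact_force: [-0.8, 0.8, -0.8]
opening: 55.0
```

```bash
python3 -m pendant '[[0.94,0,-0.18,0],[0.94,0,-0.18,0],[0.94,0,-0.18,0],[0.94,0,-0.18,0],[0.94,0,-0.18,0]]'
python3 -m pendant '[[0.94,0,-0.18,0],[0.94,0,-0.18,0],[0.94,0,-0.18,0],[0.94,0,-0.18,0],[0.94,0,-0.18,0]]'
python3 -m pendant '[[0.94,0,-0.18,0],[0.94,0,-0.18,0],[0.94,0,-0.18,0],[0.94,0,-0.18,0],[0.94,0,-0.18,0]]'
python3 -m pendant '[[0,0,0,-0.8],[0,0,0,-0.8],[0,0,0,-0.8],[0,0,0,-0.8],[0,0,0,0]]'
python3 - <<'E'
from h import *
T=toolT(); print(fix(T[:3,3],1),r.read_state()['orientation'])
E
```

```text
time: 35.05
eef_pos: [462.2, -217.2, 234.8]
orientation: [-1.568, -0.001, 1.631]
contact_force: [-0.1, -0.1, -1.2]
opening: 54.8
time: 35.67
eef_pos: [480.6, -75.0, 234.9]
orientation: [-1.568, -0.001, 1.631]
contact_force: [0.3, 0.3, -1.3]
opening: 55.2
time: 36.3
eef_pos: [499.1, 67.1, 234.9]
orientation: [-1.568, 0.0, 1.631]
contact_force: [-0.1, -0.1, -1.9]
opening: 54.6
time: 36.92
eef_pos: [499.1, 66.1, 235.1]
orientation: [-1.568, -0.002, 2.189]
contact_force: [0.9, 0.2, -0.9]
opening: 55.3
[[-130.80337948 -128.8087902 ]] [-1.56841747e+00 -1.92826549e-03  2.18868175e+00]
```

```bash
python3 -m pendant '[[0.87,0,-0.8,0],[0.87,0,-0.8,0],[0.87,0,-0.8,0],[0.87,0,-0.8,0],[0,0,0,0]]'
python3 -m pendant '[[0,1,0,0],[0,1,0,0],[0,1,0,0],[0,1,0,0],[0,1,0,0]]'
python3 - <<'E'
from h import *
T=toolT(); print(fix(T[:3,3],1)); g=grab_frame('wrist'); q=phone(g,'red',T,T[2,3]+4); print(q,[fix(p[:2],1) for p in q]); save('w8',g)
E
```

```text
time: 37.55
eef_pos: [516.9, 210.2, 235.4]
orientation: [-1.57, -0.002, 2.191]
contact_force: [0.1, -0.4, -1.8]
opening: 54.9
time: 38.17
eef_pos: [517.0, 205.9, 85.0]
orientation: [-1.569, -0.0, 2.186]
contact_force: [1.4, -0.3, -1.0]
opening: 54.8
[[-35.40734291 -25.08725654]]
[(516.4, 205.9, 68.0, 60.4, 35.3), (593.5, 221.2, 28.5, 3.8, 29.7), (556.4, 273.8, 28.5, 4.8, 40.2)] [array([[-35.90396289, -24.71260346]]), array([[ 35.86146696, -56.77852118]]), array([[35.97807341,  7.58883393]])]
```

View pics/w8.png

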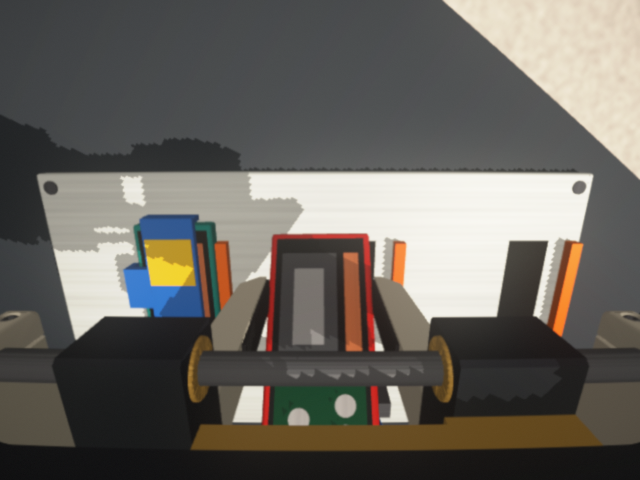

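Red is pitched in the grip: its far end looks wider (~112 px against 95 px), so the far end is up about 20°. I'll lower until the near end touches, then level it with a soft grip.

```bash
python3 -m pendant '[[0,0.8,0,0],[0,0.3,0,0],[0,0,0,0]]'
python3 -m pendant '[[0,0.2,0,0],[0,0,0,0]]' - 8
python3 -m pendant '[[0,0.2,0,0],[0,0,0,0]]'
python3 -m pendant '[[0,0.2,0,0],[0,0,0,0]]'
python3 -m pendant '[[0,0.2,0,0],[0,0,0,0]]'
```

```text
time: 38.6
eef_pos: [517.0, 206.6, 53.2]
orientation: [-1.569, -0.001, 2.188]
contact_force: [0.7, -1.2, -1.1]
opening: 54.9
time: 38.85
eef_pos: [517.3, 207.1, 47.5]
orientation: [-1.571, -0.001, 2.189]
contact_force: [-0.3, -0.4, -0.9]
opening: 55.7
time: 39.1
eef_pos: [517.0, 207.0, 41.0]
orientation: [-1.57, -0.001, 2.19]
contact_force: [-0.7, -1.0, -1.3]
opening: 56.0
time: 39.35
eef_pos: [516.9, 207.0, 34.8]
orientation: [-1.569, -0.001, 2.19]
contact_force: [-0.0, 0.3, -1.1]
opening: 55.7
time: 39.6
eef_pos: [516.9, 207.0, 28.8]
orientation: [-1.569, -0.001, 2.19]
contact_force: [-0.3, -0.1, -2.3]
opening: 56.0
```

```bash
python3 -m pendant '[[0,0.1,0,0],[0,0,0,0]]'
python3 -m pendant '[[0,0.1,0,0],[0,0,0,0]]'
python3 - <<'E'
from h import *
T=toolT(); print(fix(T[:3,3],1)); g=grab_frame('wrist'); q=phone(g,'red',T,T[2,3]+4); print(q,[fix(p[:2],1) for p in q]); save('w9',g)
E
```

```text
time: 39.85
eef_pos: [517.1, 207.1, 26.1]
orientation: [-1.57, -0.001, 2.19]
contact_force: [-1.2, 0.5, -1.5]
opening: 55.8
time: 40.1
eef_pos: [517.0, 207.1, 23.1]
orientation: [-1.57, -0.001, 2.19]
contact_force: [-0.3, -0.0, -2.6]
opening: 55.7
[[-34.70287342 -24.13680205]]
[(514.6, 206.2, 72.1, 55.7, 35.5), (573.0, 248.0, 54.6, 24.2, -54.5)] [array([[-37.19965326, -23.42761846]]), array([[ 34.6172307 , -23.05995246]])]
```

View pics/w9.png

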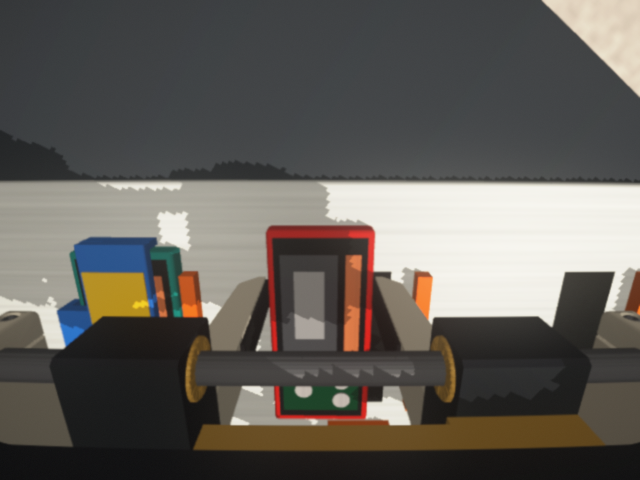

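Red is level now and spans about -73 to +47 in the nest frame, clear of the end stop. Releasing it and pushing left.

```bash
python3 -m pendant '[[0,0.07,0,0],[0,0,0,0],[0,0,0,0],[0,0,0,0],[0,0,0,0]]' 0.35 20
python3 -m pendant '[[0,-0.4,0,0],[0,-1,0,0],[0,-1,0,0],[0,0,0,0]]'
python3 - <<'E'
from h import *
T=toolT(); g=grab_frame('wrist'); q=phone(g,'red',T,25); print(q,[fix(p[:2],1) for p in q]); print(fix(T[:3,3],1))
E
```

```text
time: 40.78
eef_pos: [517.2, 207.1, 21.2]
orientation: [-1.57, -0.001, 2.19]
contact_force: [-0.1, -0.1, -0.0]
opening: 62.4
time: 41.28
eef_pos: [518.5, 207.5, 95.9]
orientation: [-1.574, 0.0, 2.189]
contact_force: [-0.5, -0.1, -0.4]
opening: 63.1
[(534.8, 221.1, 119.1, 55.9, 35.7)] [array([[-12.10359534, -22.93989238]])]
[[-33.25824721 -24.59457952]]
```

```bash
python3 -m pendant '[[-0.55,0,-0.3,0],[-0.55,0,-0.3,0],[-0.48,0,-0.1,0],[0,0,0,0],[0,0,0,0]]' -1 20
python3 -m pendant '[[0,1,0,0],[0,1,0,0],[0,0.45,0,0],[0,0.12,0,0],[0,0,0,0]]'
python3 -m pendant '[[0.15,0,0,0],[0.15,0,0,0],[0.15,0,0,0],[0.15,0,0,0],[0.1,0,0,0]]'
python3 -m pendant '[[0.1,0,0,0],[0.05,0,0,0],[0.05,0,0,0],[0,0,0,0]]'
python3 - <<'E'
from h import *
T=toolT(); print(fix(T[:3,3],1))
E
```

```text
time: 41.95
eef_pos: [561.4, 180.6, 92.8]
orientation: [-1.569, -0.001, 2.189]
contact_force: [-0.2, -0.4, -0.1]
opening: 17.2
time: 42.58
eef_pos: [561.9, 181.0, 16.5]
orientation: [-1.571, -0.001, 2.19]
contact_force: [0.3, 1.7, -0.0]
opening: 0.6
time: 43.2
eef_pos: [550.2, 197.7, 16.6]
orientation: [-1.571, 0.0, 2.189]
contact_force: [3.0, -3.6, 5.3]
opening: 0.5
time: 43.7
eef_pos: [546.7, 202.6, 16.6]
orientation: [-1.571, 0.0, 2.189]
contact_force: [1.5, -3.1, 5.9]
opening: 0.1
[[-13.09216099 -44.93831795]]
```

```bash
python3 -m pendant '[[0.08,0,0,0],[0,0,0,0]]'
python3 -m pendant '[[0.08,0,0,0],[0,0,0,0]]'
python3 -m pendant '[[0.06,0,0,0],[0,0,0,0]]'
python3 - <<'E'
from h import *
T=toolT(); g=grab_frame('wrist'); q=phone(g,'red',T,25); print(q,[fix(p[:2],1) for p in q]); print(fix(T[:3,3],1))
E
```

```text
time: 43.95
eef_pos: [545.3, 204.5, 16.6]
orientation: [-1.571, 0.0, 2.189]
contact_force: [2.4, -2.7, 6.2]
opening: 0.3
time: 44.2
eef_pos: [544.2, 206.2, 16.6]
orientation: [-1.571, 0.0, 2.189]
contact_force: [3.0, -4.5, 5.4]
opening: 0.2
time: 44.45
eef_pos: [544.2, 206.6, 16.6]
orientation: [-1.572, 0.002, 2.188]
contact_force: [6.6, -7.1, 5.8]
opening: 0.4
[(505.6, 229.3, 80.0, 55.3, 35.0)] [array([[-31.19638045,   0.62587849]])]
[[-12.83311009 -40.2422236 ]]
```

```bash
python3 -m pendant '[[0.04,0,0,0],[-0.3,0,0,0],[0,-0.7,0,0],[0,-0.8,0.4,0],[0.4,0,0.8,0]]'
python3 -m pendant '[[0.6,0,0.8,0],[0.55,0,0.75,0],[0,0,0,0],[0,0.7,0,0],[0,0.75,0,0]]'
python3 -m pendant '[[0,0,0,0],[0,0,-0.15,0],[0,0,-0.1,0],[0,0,-0.1,0],[0,0,0,0]]'
python3 -m pendant '[[0,0,-0.1,0],[0,0,-0.1,0],[0,0,-0.1,0],[0,0,0,0]]'
python3 - <<'E'
from h import *
T=toolT(); print(fix(T[:3,3],1))
E
```

```text
time: 45.12
eef_pos: [511.4, 191.1, 62.3]
orientation: [-1.573, -0.001, 2.189]
contact_force: [-0.1, 0.6, 0.3]
opening: 0.5
time: 45.75
eef_pos: [453.6, 192.3, 17.3]
orientation: [-1.572, -0.001, 2.19]
contact_force: [0.6, -0.8, -0.0]
opening: 0.4
time: 46.38
eef_pos: [461.6, 198.0, 18.0]
orientation: [-1.571, -0.001, 2.189]
contact_force: [0.3, 0.2, 0.1]
opening: 0.6
time: 46.88
eef_pos: [468.5, 203.0, 17.6]
orientation: [-1.57, -0.001, 2.19]
contact_force: [-0.7, -0.8, 0.1]
opening: 0.5
[[-76.62614085   0.61547617]]
```

```bash
python3 -m pendant '[[0,0,-0.1,0],[0,0,-0.1,0],[0,0,0,0]]'
python3 -m pendant '[[0,0,-0.1,0],[0,0,0,0]]'
python3 -m pendant '[[0,0,-0.07,0],[0,0,0,0]]'
python3 -m pendant '[[0,0,-0.07,0],[0,0,0,0]]'
python3 - <<'E'
from h import *
T=toolT(); print(fix(T[:3,3],1))
E
```

```text
time: 47.25
eef_pos: [473.9, 207.0, 17.6]
orientation: [-1.571, -0.001, 2.19]
contact_force: [-0.3, 0.5, 0.3]
opening: 0.7
time: 47.5
eef_pos: [476.1, 208.5, 17.6]
orientation: [-1.571, -0.001, 2.19]
contact_force: [0.3, -0.6, -0.5]
opening: 0.6
time: 47.75
eef_pos: [476.4, 208.7, 17.5]
orientation: [-1.568, -0.001, 2.19]
contact_force: [-3.4, -3.4, 3.7]
opening: 0.6
time: 48.0
eef_pos: [476.5, 208.7, 17.4]
orientation: [-1.564, -0.0, 2.189]
contact_force: [-8.5, -5.3, 7.7]
opening: 0.3
[[-66.84211971   0.58652535]]
```

```bash
python3 -m pendant '[[0,0,-0.1,0],[0,0,0,0],[0,0,0.4,0],[0,0,0.4,0],[0,-1,0,0]]'
python3 -m pendant '[[0,-1,0,0],[0,-1,0,0],[0,-1,0,0],[0,-1,0,0],[0,-1,0,0]]'
python3 -m pendant '[[0,-1,0,0],[0,0,0,0],[0,0,-0.8,0],[0,0,-0.8,0],[0,0,-0.8,0]]'
python3 -m pendant '[[0,0,-0.8,0],[0,0,-0.8,0],[0,0,-0.8,0],[0,0,-0.8,0],[0,0,0,0]]'
python3 -m pendant '[[0,1,0,0],[0,1,0,0],[0,0.85,0,0],[0,0,0,0]]'
python3 - <<'E'
from h import *
T=toolT(); print(fix(T[:3,3],1))
E
```

```text
time: 48.62
eef_pos: [460.7, 197.8, 46.6]
orientation: [-1.567, -0.001, 2.19]
contact_force: [0.3, -0.3, 0.2]
opening: 0.2
time: 49.25
eef_pos: [462.5, 198.6, 198.8]
orientation: [-1.572, -0.001, 2.19]
contact_force: [-0.3, -0.0, 0.2]
opening: 0.3
time: 49.88
eef_pos: [521.4, 240.5, 226.4]
orientation: [-1.57, -0.001, 2.19]
contact_force: [0.0, -0.1, 0.3]
opening: 0.1
time: 50.5
eef_pos: [599.6, 296.6, 225.7]
orientation: [-1.569, -0.001, 2.19]
contact_force: [-0.5, -0.8, 0.2]
opening: 0.2
time: 51.0
eef_pos: [597.2, 294.6, 139.7]
orientation: [-1.566, -0.001, 2.19]
contact_force: [0.6, 0.3, 0.2]
opening: 0.6
[[81.28202393  1.04853774]]
```

```bash
python3 -m pendant '[[0,0,0.5,0],[0,0,0.5,0],[0,0.1,0.45,0],[0,0.2,0.3,0],[0,0.2,0.3,0]]'
python3 -m pendant '[[0,0.25,0.26,0],[0,0.25,0.26,0],[0,0.28,0.21,0],[0,0.29,0.21,0],[0,0,0,0]]'
python3 -m pendant '[[0,0.32,0.16,0],[0,0.32,0.15,0],[0,0.34,0.1,0],[0,0.34,0.1,0],[0,0,0,0]]'
python3 -m pendant '[[0,0.3,0,0],[0,0.25,0,0],[0,0.1,0,0],[0,0,0,0]]'
python3 -m pendant '[[0,-1,0,0],[0,-1,0,0],[0,-1,0.7,0],[0,-1,0.9,0],[0,-1,0.9,0]]'
python3 -m pendant '[[0,-1,0.6,0],[-0.9,0,0.3,0],[-0.9,0,0,0],[-0.9,0,0,0],[0,0,0,0]]'
python3 - <<'E'
from h import *
T=toolT(); g=grab_frame('scene'); f=g['frame'][200:360,80:500]; cv2.imwrite('pics/s2.png',cv2.resize(f,None,fx=1.9,fy=1.9,interpolation=cv2.INTER_CUBIC)[:,:,::-1])
hsv=cv2.cvtColor(g['frame'],cv2.COLOR_RGB2HSV).astype(int);H,S,V=[hsv[:,:,i] for i in range(3)]
n,l,s,c=cv2.connectedComponentsWithStats((((H<6)|(H>174))&(S>140)&(V>70)).astype(np.uint8))
print([(c[i].round(1),s[i,4]) for i in range(1,n) if s[i,4]>20])
# timer: expected lever ball positions
g2=grab_frame('top'); h2=cv2.cvtColor(g2['frame'],cv2.COLOR_RGB2HSV).astype(int);H,S,V=[h2[:,:,i] for i in range(3)]
n,l,s,c2=cv2.connectedComponentsWithStats((((H<6)|(H>174))&(S>140)&(V>70)).astype(np.uint8))
print([(c2[i].round(1),s[i,4],cast(g2,[c2[i]],145).round(1)) for i in range(1,n) if s[i,4]>20])
E
```

```text
time: 51.62
eef_pos: [548.7, 259.9, 127.2]
orientation: [-1.571, -0.0, 2.19]
contact_force: [1.3, 0.9, 3.6]
opening: 0.3
time: 52.25
eef_pos: [525.6, 243.7, 94.3]
orientation: [-1.569, -0.001, 2.19]
contact_force: [1.6, 1.0, 4.6]
opening: 0.7
time: 52.88
eef_pos: [512.4, 234.4, 54.2]
orientation: [-1.567, -0.001, 2.19]
contact_force: [0.3, 0.3, 0.1]
opening: 0.4
time: 53.38
eef_pos: [513.3, 235.0, 35.6]
orientation: [-1.57, -0.001, 2.19]
contact_force: [0.1, -0.0, 0.5]
opening: 0.5
time: 54.0
eef_pos: [451.8, 191.0, 187.1]
orientation: [-1.571, -0.001, 2.19]
contact_force: [0.1, -0.2, 0.9]
opening: 0.2
time: 54.62
eef_pos: [478.3, 108.3, 216.1]
orientation: [-1.571, -0.0, 2.186]
contact_force: [-0.6, 0.3, -0.4]
opening: 0.4
[(array([277.5,  37.3]), np.int32(341)), (array([374.8,  37.2]), np.int32(565)), (array([168.6, 258.7]), np.int32(86)), (array([390.9, 288.9]), np.int32(69)), (array([237.6, 303.9]), np.int32(330))]
[(array([374.7, 221.3]), np.int32(195), array([[ 611.5, -122.9,  145. ]])), (array([432.4, 222.5]), np.int32(54), array([[ 605.3, -295.7,  145. ]])), (array([255.4, 242.7]), np.int32(26), array([[553. , 231.4, 145. ]])), (array([248.8, 259.9]), np.int32(43), array([[502. , 250.5, 145. ]]))]
```

View pics/s2.png

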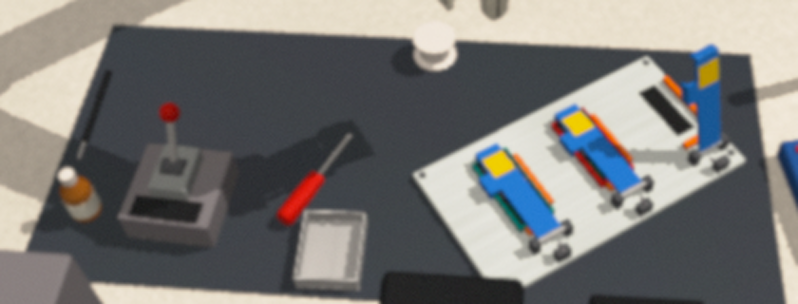

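Both straps are flat and shut. Now I'll triangulate the lever ball.

```bash
python3 - <<'E'
from h import *
a=grab_frame('scene');b=grab_frame('top')
pa,pb=cast(a,[[168.6,258.7]],0)[0],cast(b,[[432.4,222.5]],0)[0]
oa,ob=cam(a)[1],cam(b)[1]
A=np.c_[pa-oa,-(pb-ob)]; t=np.linalg.lstsq(A,ob-oa,rcond=None)[0]
print(oa+t[0]*(pa-oa),ob+t[1]*(pb-ob))
E
python3 -m pendant '[[-0.9,0,0.3,0.9],[-0.9,0,0,0.9],[-0.9,0,0,0.9],[-0.9,0,0,0.8],[0,0,0,0]]' -1 20
```

```text
[ 604.5917993  -292.13986472  144.25144083] [ 605.27411138 -295.70010798  145.3172515 ]
time: 55.45
eef_pos: [509.8, 5.3, 215.8]
orientation: [-1.57, 0.0, 1.577]
contact_force: [0.3, -0.7, -0.6]
opening: 0.3
```

```bash
python3 -m pendant '[[-1,0,0,0],[-1,0,0,0],[-1,0,0,0],[-1,0,0,0],[-1,0,-0.2,0]]'
python3 -m pendant '[[-1,0,-0.4,0],[-1,0,-0.4,0],[-1,0,-0.4,0],[-1,0,-0.4,0],[-1,0,0,0]]'
python3 -m pendant '[[0,0.9,0,0],[0,0.9,0,0],[0,0.8,0,0],[0,0,0,0]]'
python3 -m pendant '[[0,0,-0.4,0],[0,0,-0.4,0],[0,0,-0.4,0],[0,0,-0.4,0],[0,0,-0.4,0]]'
python3 -m pendant '[[0,0,-0.3,0],[0,0,-0.3,0],[0,0,-0.2,0],[0,0,0,0]]'
```

```text
time: 56.08
eef_pos: [517.2, -142.8, 215.9]
orientation: [-1.57, -0.001, 1.584]
contact_force: [-0.1, -0.5, -0.2]
opening: 0.5
time: 56.7
eef_pos: [568.1, -292.0, 215.5]
orientation: [-1.57, -0.001, 1.584]
contact_force: [0.3, 0.9, 0.2]
opening: 0.5
time: 57.2
eef_pos: [566.0, -291.1, 136.1]
orientation: [-1.567, -0.003, 1.583]
contact_force: [0.6, 0.4, 0.1]
opening: 0.5
time: 57.82
eef_pos: [627.3, -293.0, 137.8]
orientation: [-1.57, -0.0, 1.579]
contact_force: [0.4, -0.3, 1.0]
opening: 0.6
time: 58.32
eef_pos: [650.9, -292.6, 137.6]
orientation: [-1.57, -0.0, 1.579]
contact_force: [0.1, 0.6, -0.3]
opening: 0.2
```

```bash
python3 -m pendant '[[0,0,-0.2,0],[0,0,-0.1,0],[0,0,0,0]]'
python3 -m pendant '[[0,0,-0.1,0],[0,0,0,0]]'
python3 -m pendant '[[0,0,-0.1,0],[0,0,0,0]]'
python3 -m pendant '[[0,0,-0.1,0],[0,0,0,0]]'
python3 - <<'E'
from h import *
T=toolT(); g=grab_frame('scene'); f=g['frame'][200:360,80:500]; cv2.imwrite('pics/s3.png',cv2.resize(f,None,fx=1.9,fy=1.9,interpolation=cv2.INTER_CUBIC)[:,:,::-1])
E
```

```text
time: 58.7
eef_pos: [658.2, -292.8, 137.6]
orientation: [-1.568, -0.001, 1.578]
contact_force: [-4.3, 0.8, 1.4]
opening: 0.2
time: 58.95
eef_pos: [658.6, -292.9, 137.5]
orientation: [-1.563, -0.001, 1.578]
contact_force: [-12.7, 1.8, 8.2]
opening: 0.3
time: 59.2
eef_pos: [658.9, -292.9, 137.4]
orientation: [-1.558, -0.002, 1.577]
contact_force: [-20.9, 3.3, 14.0]
opening: 0.7
time: 59.45
eef_pos: [659.1, -292.9, 137.3]
orientation: [-1.553, -0.003, 1.576]
contact_force: [-29.0, 5.7, 19.7]
opening: 0.5
```

View pics/s3.png

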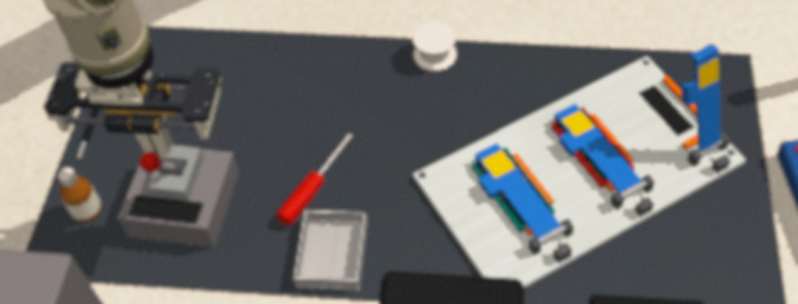

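```bash
python3 -m pendant '[[0,0,0.5,0],[0,0,0.8,0],[0,0,1,0],[0,-1,1,0],[0,-1,0.6,0]]'
python3 -m pendant '[[0.8,-1,0,0],[0.9,0,0,0],[0.9,0,0,0],[0.9,0,0,0],[0.9,0,0,0]]'
python3 -m pendant '[[0.9,0,0,0],[0.9,0,0,0],[0,0,0,0]]'
python3 - <<'E'
from h import *
a=grab_frame('scene');b=grab_frame('top')
def ball(g,x0,x1,y0,y1):
    h=cv2.cvtColor(g['frame'],cv2.COLOR_RGB2HSV).astype(int);H,S,V=[h[:,:,i] for i in range(3)]
    m=((H<6)|(H>174))&(S>140)&(V>70); p=np.argwhere(m[y0:y1,x0:x1])[:,::-1]+[x0,y0]; print(len(p),p.mean(0)); return p.mean(0)
A,B=ball(a,140,200,235,320),ball(b,400,450,190,240)
pa,pb=cast(a,[A],0)[0],cast(b,[B],0)[0]; oa,ob=cam(a)[1],cam(b)[1]
t=np.linalg.lstsq(np.c_[pa-oa,-(pb-ob)],ob-oa,rcond=None)[0]; print(oa+t[0]*(pa-oa),ob+t[1]*(pb-ob))
f=np.vstack([cv2.resize(b['frame'][180:325,180:490],(640,300),interpolation=3),cv2.resize(a['frame'][200:360,80:500],(640,244),interpolation=3)]); cv2.imwrite('pics/fin.png',f[:,:,::-1])
E
```

```text
time: 60.12
eef_pos: [550.4, -293.8, 198.5]
orientation: [-1.57, -0.0, 1.578]
contact_force: [0.6, -0.1, 0.7]
opening: 0.4
time: 60.75
eef_pos: [551.0, -160.7, 228.2]
orientation: [-1.572, -0.0, 1.579]
contact_force: [-0.3, 0.6, 0.4]
opening: 0.6
time: 61.12
eef_pos: [550.7, -105.4, 228.2]
orientation: [-1.572, -0.001, 1.583]
contact_force: [0.5, -0.0, -0.8]
opening: 0.6
95 [158.74736842 284.44210526]
60 [432.  198.5]
[ 678.96671204 -296.47206838  143.26408716] [ 679.54855406 -299.4116762   144.18716576]
```

View pics/fin.png

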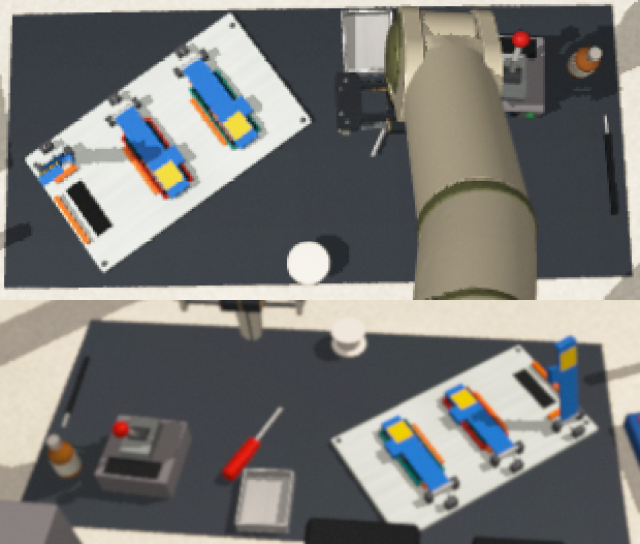

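The ball moved from x = 605 to 679, which is the full swing to its stop. Both straps are shut, the bystanders have not moved, and the arm is clear.

```bash
python3 -c "
from h import *
print(finish_job())"
```

```text
the job is handed in; nothing more can be done
None
```

Two handsets were on the mat, teal and red; the silver one was absent. Both are strapped into the fixture, the cure timer is started, and the job is handed in at about 61 s.

- **Placing:** Teal is in nest 0 and red in nest 1, both open side up. I pushed each against the side stop with about 10 N, then against the end stop with about 10–16 N. The push stopped at the same tool position in both nests (66.9 and 66.8 mm in front of the nest centre).
- **Straps:** Each strap's resistance dropped to zero near the end of the press, as it should when it snaps. Both lie flat and shut in the last pictures from above and from the side. Nest 2 is empty and its strap was left open.
- **Timer:** I pushed the lever last, until it met its stop, where I pressed with about 29 N sideways. Its ball moved 75 mm of the 77 mm expected for a full swing.
- **Trouble on the way:**
  - Teal dragged on the plate with about 30 N when I first slid it while still gripped, so I raised it slightly, backed off and set it down again.
  - Red was pitched about 20° in the grip; it came level as I lowered it with a soft grip, before release.
- **Other checks:** The bystanders I could see were where they started, and the arm was clear of everything. The meter was outside the last pictures. The two camera views of the ball disagreed by about 3 mm sideways, within calibration error.

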